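# Turn the guard cartridge round in its clamp holder

## Robot

A 6-joint arm with a two-finger parallel gripper is mounted at the origin on the work surface. World frame = base frame: x ahead of the robot, y to its left, z up, the work surface at z = 0. Lengths are in m, angles in rad, forces in N, time in s.
With the tool pointing down it reaches from about 0.35 to 0.775 m from the base axis. Payload 5.5 kg.
Tool frame: the origin (TCP) lies at the very end of the fingers, on their centre line; the grasp point (between the pads) lies 19 mm behind it; z points along the fingers, y is the direction in which the jaws open and shut (so a half turn about z gives the same grasp; the last joint's range is limited). The gripper opens to 85 mm and grips with 20 to 120 N. Pads are 22 mm wide; open, the fingers measure 114 mm over their backs; the gripper's body (76 mm by 85 mm) begins 54 mm behind the grasp point. The pads swing forward as they close: fully open they stand 13 mm farther back than shut.
Start: joints at [1.208, 0.313, 0.046, 1.304, 0, 1.431], TCP at [0.127, 0.561, 0.231] pointing down, gripper open.
Joint ranges: [-2.76, 2.76], [-0.86, 1.69], [-1.03, 1.26], [-2.2, 2.34], [-1.47, 1.5], [-3.14, 3.14]. Speed limits (rad/s): [2.57, 2.57, 3.14, 3.14, 3.14, 3.14].

## Interface

Orientations are given as a unit quaternion [w, x, y, z].
In Python, from workcell import get_state, imaging, env, spotter gives the robot as it stands.
- The arm moves only by the tool play_rows, never from a script. Its argument "moves" is a list of rows, each an object with "claw": the finger opening in cm, from 0 to 8.54; "delta_pos": the shift along the tool's x, y, z in cm, a list of three; "twist": the turn about the tool's z in degrees. A call has 1 to 12 rows; each row is the pose to reach, as a shift and turn from the pose commanded when the call began, along the tool's axes at that moment; what a row does not reach only later rows make up. A row lasts 1/8 s, in which the tool goes at most 62.5 mm and 10.7 degrees, less where a joint would pass 70% of its speed; a pose out of reach is approached as far as the arm can. A call with a gripper value outside its range is refused whole. The fingers move at their own pace and stop on an object; "force" is the grip in N (left out, the last holds). Time passes only in rows, so rows that repeat a pose let the fingers close. It gives the time, the measured TCP pose, the force and the opening at its end, in the units of the state.
- get_state(): the state, without advancing time (a new reading comes with each control period).
- imaging.read_camera(name): name is "scene" or "top" or "wrist"; returns the picture (420x560x3 uint8, red, green, blue); there is no depth.
- imaging.camera_info(name): a dict with "fx", "fy", "cx", "cy" (pixels), "world_to_cam" (4x4, takes a point from world to camera coordinates). Camera axes: x right, y down, z forward; pixel columns grow to the right and rows downward; lengths in m; the calibration is good to about 2 mm. The wrist camera is an equidistant fisheye: a pixel r from the principal point sees the ray r / f radians off the axis. A picture is of the moment at which its call begins: read the wrist's pose just before it. camera_info takes no time and is no camera call; for the wrist camera it gives the pose at the moment of the call.
- env.hand_in(): hands the job in, once; it reports no verdict.
Trained networks look in the newest picture that a camera, given by its name, has taken for a name from the list of things; names that differ only in an ending like _2 or _b are one class to them, and where a whole thing is asked for, a point or a joint stands for the part that bears it (a point fixed in the world has none). Each returns a list of dicts, best first, with "conf" (0 to 1); they miss things now and then, are a little off and sometimes report something else, mostly with a low value. They report only what shows in the picture. A call takes as long as a camera call. They do not tell look-alikes from the thing itself.
- spotter.spot_in(camera, query): "extent" ([left, top, right, bottom] in pixels, round what is visible of it).
The state is a dict: "clock": time; "joint_pos": joint angles; "qvel": joint speeds; "tau": joint torques, N m; "tcp_pos": TCP position; "orientation": TCP orientation; "wrist_force": force on the tool from outside, world axes, zero at the start; "ft_torque": the same for the moment, N m; "finger_gap": finger opening in m.
Only numpy, scipy, OpenCV 4.12 (cv2) and the standard library are available. Lean on these libraries where they do the work, as an engineer would, in place of code of your own. Each camera call takes 0.05 s, during which the arm holds its last target. There are 200 camera calls.

## Task

The guard cartridge in the bench holder is clogged at its brown-collared end, which now faces the blue inlet head. Throw the red clamp lever right back, take the cartridge out and turn it end for end so that its fresh white end faces the inlet head, lay it back in the V cradle without dropping it, and bring the lever over again until it comes to its stop, without forcing it, so that the cartridge is clamped fast between the two heads. Leave the bottles, the tip box and the notebook where they are.

Things in the scene. Friction and masses are not known exactly. Their poses are not given: they have to be found in the camera images.
- holder: Cartridge holder fixed to the bench, aluminium base plate 100 (x) by 337 (y) by 12 mm; y runs along the cartridge to the blue inlet head, z up. Origin on the bench, 100 mm along -y from under the middle of the cradle. Counting y from the cradle's middle: plate -212 to 125; inlet head, a blue block 60 wide, 82 high, 80 to 116, a fitting behind it to 138; plunger guide -101 to -115, 66 high.
- cradle (a point): Middle of the cradle, 48 mm above the bench; axes as the holder's (y to the inlet head). The cartridge's axis lies through it along y when it rests in the two black V blocks (each 12 mm long, centred at y = -42 and +42, 56 wide, up to 47 mm above the bench). Between them, y = -36 to +36, fingers have free room on both sides of the cartridge down to the base plate.
- cartridge: Steel guard cartridge, a plain cylinder of diameter 32 and length 130 mm, 0.35 to 0.55 kg; origin in its middle, y along it: spent end with brown collar at +y, fresh end with white collar at -y (collars 16 mm wide, flush). At the start it lies clamped, brown end to the inlet head. It may roll about its own axis without harm.
- spent_end (a point): Centre of the cartridge's brown (spent) end face, 65 mm from its middle.
- fresh_end (a point): Centre of the cartridge's white (fresh) end face, 65 mm from its middle.
- nose: Spring-loaded steel sealing nose, diameter 29, standing out of the blue inlet head 48 mm above the bench; origin in its sealing face, holder's axes. Free, its face is 62 mm from the cradle's middle; with the lever shut the cartridge pushes it in to 65 mm against about 9 N.
- head_face (a point): Centre of the face of the moving clamp head (grey disc, diameter 38), which presses on the cartridge's other end. It lies at y = -65 mm from the cradle's middle with the lever shut, -85 with it fully back: then 147 mm are open for the 130 mm cartridge. Shutting the lever pushes a cartridge lying anywhere in that space along the cradle onto the nose; the head needs no touching.
- lever (a joint): Angle of the red clamp lever, rad. 0 = shut, at its stop: the handle leans 25 degrees from upright towards the cartridge. It grows as the handle swings away from the cartridge (to holder -y), to 1.05 at the other stop, 35 degrees past upright. It stays where it is left (friction about 0.2 N m); near 0 the toggle locks. A shut gripper can push it either way, 3 to 15 N.
- lever_tip (a point): Top end of the red handle, on its middle line, 100 mm from the pivot. The handle is a flat grip 28 wide (along holder x) by 16 mm thick over the outer 66 mm of the lever, swinging in the middle plane. Push it near its top (60 to 85 mm from the pivot), rising and sinking with its arc: the gripper's body stays clear and rubbing does not hold the handle where it leans to the finger.
- lever_pivot (a point): Pivot of the lever: in the holder's middle plane, 174 mm from the cradle's middle along -y, 48 mm above the bench; it turns about the holder's x axis. Two grey cheek plates (40 mm apart, 61 mm high) carry it.
- reagent: Bystander: glass bottle with blue cap, diameter 70, 135 mm high, left of the holder. Origin at the centre of its foot.
- amber: Bystander: amber bottle with blue cap, diameter 56, 110 mm high, left of the holder. Origin at the centre of its foot.
- tipbox: Bystander: blue and white pipette-tip box 80 by 120 by 58 mm, on the far side of the holder. Origin at the centre of its foot.
- notebook: Bystander: dark green notebook 210 by 145 by 16 mm lying to the right of the holder. Origin at the centre of its underside.
Things that resemble listed ones, but are neither listed nor needed, are in the scene too. Several things have the shape of the cartridge; the one meant has the colours described above.

How it is judged:
By the outcome, as a careful person would: the job done as asked, in the order asked, and still so for the second after the job is handed in, with the robot touching nothing.
It also fails if it takes over 66 s, if anything falls off the work surface, if the arm or the gripper's body presses on something with over 40 N, if the wrist force passes 120 N, or if a joint passes its speed limit or range.

## Working session

There is one attempt and no reset: what is moved stays moved. The work goes in short steps, Python scripts to look and compute and a tool call to move; the robot and the scene stay as the last step left them, time stands still between calls to the robot, and variables do not carry over. Pictures are saved under pics/ and viewed, about 8 in all and at most 12, crops included, and the job is handed in when it is done.

Besides the shell and the picture viewer there is one more tool, called after "Request:" as name([rows], argument=value, ...), one row to a line, values as JSON. play_rows: Moves the arm, as the interface text tells. Its arguments: {"type":"object","properties":{"moves":{"type":"array"},"force":{"type":"number"}},"required":["moves"]}

```bash
mkdir -p pics; ls
python3 - <<'E'
from workcell import get_state, imaging, env, spotter
import cv2, numpy as np
s=get_state(); print({k:np.round(v,3).tolist() for k,v in s.items()})
a=[]
for c in("scene","top"):
    im=imaging.read_camera(c); a.append(im); cv2.imwrite(f'pics/{c}0.png',im[:,:,::-1])
    i=imaging.camera_info(c); print(c,{k:np.round(v,3).tolist() for k,v in i.items()})
    for q in("holder","cartridge","lever","nose","head_face","reagent","amber","tipbox","notebook"):
        print(q,[(round(d['conf'],2),np.round(d['extent']).tolist()) for d in spotter.spot_in(c,q)][:4])
E
```

```text
pics
{'clock': 0.0, 'joint_pos': [1.208, 0.314, 0.045, 1.304, 0.0, 1.431], 'qvel': [-0.001, 0.001, 0.001, -0.001, 0.001, 0.002], 'tau': [-0.002, -48.063, 29.853, 0.02, -0.0, 0.0], 'tcp_pos': [0.127, 0.56, 0.23], 'orientation': [-0.0, 0.111, 0.994, -0.001], 'wrist_force': [-0.333, -0.108, 0.641], 'ft_torque': [-0.052, 0.028, 0.045], 'finger_gap': 0.085}
scene {'fx': 396.082, 'fy': 396.082, 'cx': 281.104, 'cy': 207.005, 'world_to_cam': [[-0.092, 0.996, 0.01, 0.151], [0.836, 0.083, -0.542, -0.352], [-0.54, -0.041, -0.84, 1.237], [0.0, 0.0, 0.0, 1.0]]}
holder [(0.79, [226.0, 165.0, 336.0, 300.0])]
cartridge [(0.9, [230.0, 124.0, 244.0, 165.0]), (0.86, [166.0, 213.0, 204.0, 267.0]), (0.85, [357.0, 166.0, 405.0, 193.0]), (0.79, [397.0, 274.0, 463.0, 307.0])]
lever [(0.97, [242.0, 231.0, 266.0, 272.0])]
nose [(0.36, [306.0, 189.0, 316.0, 196.0])]
head_face [(0.82, [263.0, 230.0, 281.0, 261.0])]
reagent [(0.96, [369.0, 202.0, 410.0, 252.0])]
amber [(0.6, [337.0, 246.0, 364.0, 287.0])]
tipbox [(0.72, [278.0, 298.0, 337.0, 367.0])]
notebook [(0.61, [100.0, 149.0, 175.0, 221.0])]
top {'fx': 414.953, 'fy': 414.953, 'cx': 280.723, 'cy': 208.172, 'world_to_cam': [[-0.101, -0.995, 0.004, -0.067], [-0.975, 0.098, -0.201, 0.503], [0.2, -0.024, -0.98, 1.172], [0.0, 0.0, 0.0, 1.0]]}
holder [(0.84, [238.0, 154.0, 313.0, 261.0])]
cartridge [(0.96, [259.0, 198.0, 283.0, 241.0]), (0.85, [342.0, 165.0, 353.0, 205.0]), (0.83, [327.0, 268.0, 351.0, 313.0]), (0.83, [179.0, 265.0, 224.0, 283.0])]
lever []
nose [(0.49, [258.0, 236.0, 262.0, 244.0])]
head_face [(0.7, [276.0, 181.0, 286.0, 199.0])]
reagent [(0.86, [180.0, 208.0, 211.0, 230.0])]
amber [(0.65, [213.0, 170.0, 230.0, 196.0]), (0.4, [254.0, 237.0, 262.0, 244.0]), (0.33, [283.0, 162.0, 294.0, 175.0])]
tipbox [(0.79, [228.0, 114.0, 263.0, 154.0])]
notebook [(0.78, [375.0, 198.0, 439.0, 273.0]), (0.36, [284.0, 163.0, 295.0, 173.0])]
```

Run:
```python
import cv2,numpy as np
s=cv2.imread('pics/scene0.png');t=cv2.imread('pics/top0.png')
a=cv2.resize(s[110:380,90:480],(800,554)); cv2.imwrite('pics/s1.png',a)
b=cv2.resize(t[100:320,170:450],(764,600)); cv2.imwrite('pics/t1.png',b)
```

```text
(no output)
```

View pics/s1.png

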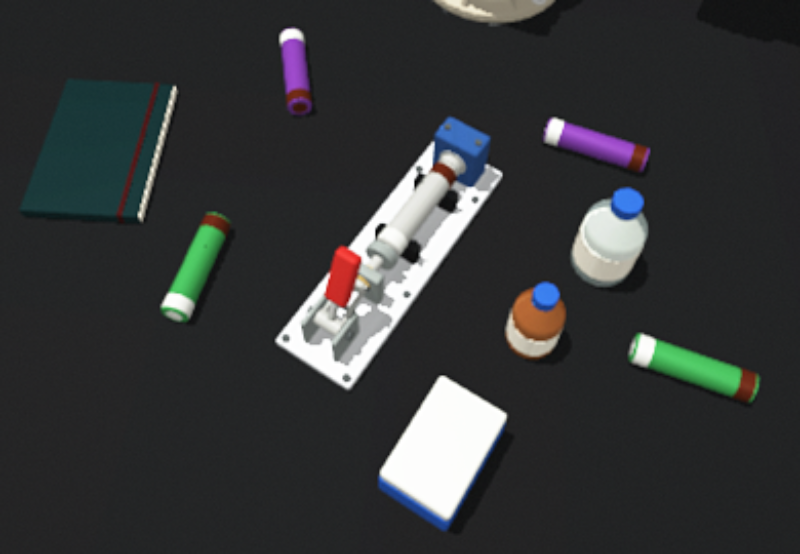

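View pics/t1.png

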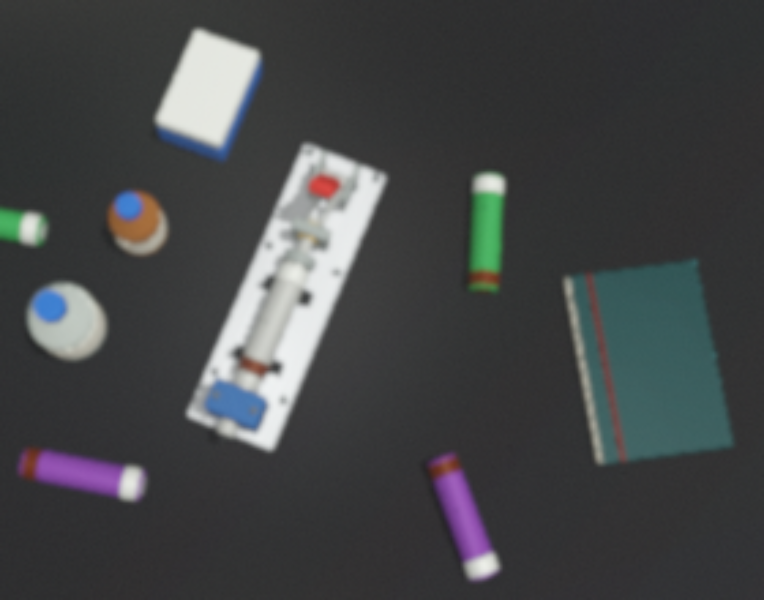

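```bash
cat > h.py <<'E'
from workcell import get_state, imaging, env, spotter
import numpy as np, cv2
from scipy.optimize import least_squares
from scipy.spatial.transform import Rotation as R
CI={c:imaging.camera_info(c) for c in("scene","top")}
def proj(c,P,ci=None):
    i=ci or CI[c]; M=np.array(i['world_to_cam']); p=np.atleast_2d(P)@M[:3,:3].T+M[:3,3]
    if c=='wrist':
        r=np.hypot(p[:,0],p[:,1]); th=np.arctan2(r,p[:,2]); k=th/np.maximum(r,1e-9)
        return np.c_[i['fx']*k*p[:,0]+i['cx'],i['fy']*k*p[:,1]+i['cy']]
    return np.c_[i['fx']*p[:,0]/p[:,2]+i['cx'],i['fy']*p[:,1]/p[:,2]+i['cy']]
def tri(obs): # [(cam,uv,ci)]
    f=lambda X:np.concatenate([proj(c,X,ci)[0]-uv for c,uv,ci in obs])
    r=least_squares(f,[.5,0,.05]); return r.x,np.abs(r.fun).max()
def H2W(h,P): # h=(x,y,yaw) of cradle middle; P in holder axes from cradle middle, z from bench
    c,s=np.cos(h[2]),np.sin(h[2]); P=np.atleast_2d(P).astype(float)
    return np.c_[h[0]+c*P[:,0]-s*P[:,1],h[1]+s*P[:,0]+c*P[:,1],P[:,2]]
E
cat > m1.py <<'E'
from h import *
S=lambda u,v:(np.array([u,v])+.5)*390/800-.5+[90,110]
T=lambda u,v:(np.array([u,v])+.5)*280/764-.5+[170,100]
pl=np.array([[50,-212,12],[-50,-212,12],[-50,125,12],[50,125,12]])/1e3
# top: blue head is low in image (near robot); y axis points there
tc=[T(305,143),T(387,177),T(188,415),T(273,451)]; sc=[S(278,341),S(348,388),S(500,175)]
for sgn in(1,-1):
    # x = y cross z
    idt=[1,0,2,3] if sgn==1 else [0,1,3,2]
    ids=[0,1,2] if sgn==1 else [1,0,3]
    # top left corners
    f=lambda h:np.concatenate([(proj('top',H2W(h,pl[idt]))-tc).ravel(),(proj('scene',H2W(h,pl[ids]))-sc).ravel()])
    b=min((least_squares(f,[.5,0,y0]) for y0 in np.arange(-3,3.1,1)),key=lambda r:r.cost)
    print(sgn,b.x,np.round(b.fun,1))
    if sgn==1 or b.cost<best.cost: best=b
h=best.x; np.save('h.npy',h); print('yaw deg',np.degrees(h[2]))
print('cradle expected px',proj('top',H2W(h,[0,0,.048])),proj('scene',H2W(h,[0,0,.048])))
for n,s,t in(('brown/steel joint',S(441,176),T(257,362)),('white/steel joint',S(388,247),T(291,283)),('lever top',S(346,255),T(324,186))):
    x,e=tri([('scene',s,None),('top',t,None)]); d=x-[h[0],h[1],0]; c,s_=np.cos(h[2]),np.sin(h[2])
    print(n,np.round(x,4),'holder axes mm',np.round(1e3*np.array([c*d[0]+s_*d[1],-s_*d[0]+c*d[1],d[2]]),1),'err',round(e,2))
E
python3 m1.py
```

```text
1 [ 0.48148122 -0.05953918  0.95113174] [ 28.9  14.  -29.1 -13.7  16.8   8.9 -43.2 -21.   31.3  23.1 -35.2 -27.8
 -17.7 -13.9]
-1 [ 0.47041971 -0.08146387  1.08659157] [-0.9 -0.5 -1.2 -1.5 -0.4 -0.3 -0.5 -0.9 -2.3 -0.9  0.  -0.4  0.6 -2.3]
yaw deg 62.25711094232793
cradle expected px [[269.36435591 217.17783307]] [[292.30356993 210.51402544]]
brown/steel joint [ 0.4267 -0.0574  0.0515] holder axes mm [ 1.  50.  51.5] err 1.35
white/steel joint [ 0.5146 -0.1081  0.0258] holder axes mm [ -3.1 -51.5  25.8] err 0.61
lever top [ 0.5888 -0.1462  0.134 ] holder axes mm [  -2.2 -134.9  134. ] err 0.78
```

```bash
cat >> h.py <<'E'
def go(Pw,ydir=None):
    "delta_pos cm + twist deg from the present pose to world TCP Pw with tool y at ydir (deg)"
    s=get_state(); q=s['orientation']; r=R.from_quat([q[1],q[2],q[3],q[0]])
    y=r.as_matrix()[:,1]; cur=np.degrees(np.arctan2(y[1],y[0]))
    tw=0 if ydir is None else -((ydir-cur+180)%360-180)
    d=r.inv().apply(np.array(Pw)-s['tcp_pos'])*100
    print('delta',np.round(d,2),'twist',round(tw,1),'| ydir',round(cur,1),'j6',round(s['joint_pos'][5],2),'tilt',np.round(r.as_matrix()[:,2],3))
E
python3 - <<'E'
from h import *
h=np.load('h.npy'); go(H2W(h,[0,-.09,.26])[0],np.degrees(h[2]))
i=imaging.camera_info('wrist');print({k:np.round(v,3).tolist() for k,v in i.items()})
M=np.array(i['world_to_cam']);print('cam pos',-M[:3,:3].T@M[:3,3])
E
```

```text
delta [-56.37 -57.38  -2.87] twist 15.0 | ydir 77.2 j6 1.43 tilt [ 0.  0. -1.]
{'fx': 325.192, 'fy': 325.192, 'cx': 279.377, 'cy': 204.441, 'world_to_cam': [[0.221, 0.975, 0.0, -0.575], [0.934, -0.211, 0.29, -0.039], [0.282, -0.064, -0.957, 0.38], [0.0, 0.0, 0.0, 1.0]]}
cam pos [0.0557646  0.57705239 0.37476882]
```

Request:
play_rows([
  {"claw": 0, "delta_pos": [-28, -29, -2.9], "twist": 8},
  {"claw": 0, "delta_pos": [-28, -29, -2.9], "twist": 15},
  {"claw": 0, "delta_pos": [-56.4, -57.4, -2.9], "twist": 15},
  {"claw": 0, "delta_pos": [-56.4, -57.4, -2.9], "twist": 15},
  {"claw": 0, "delta_pos": [-56.4, -57.4, -2.9], "twist": 15},
  {"claw": 0, "delta_pos": [-56.4, -57.4, -2.9], "twist": 15},
  {"claw": 0, "delta_pos": [-56.4, -57.4, -2.9], "twist": 15},
  {"claw": 0, "delta_pos": [-56.4, -57.4, -2.9], "twist": 15},
  {"claw": 0, "delta_pos": [-56.4, -57.4, -2.9], "twist": 15},
  {"claw": 0, "delta_pos": [-56.4, -57.4, -2.9], "twist": 15},
  {"claw": 0, "delta_pos": [-56.4, -57.4, -2.9], "twist": 15},
  {"claw": 0, "delta_pos": [-56.4, -57.4, -2.9], "twist": 15},
])

```text
clock: 2.5
tcp_pos: [0.522, -0.0787, 0.259]
orientation: [0.0, 0.24, 0.971, 0.0]
wrist_force: [0.8, 0.6, -0.3]
finger_gap: -0.0001
```

Request:
play_rows([
  {"claw": 0, "delta_pos": [0, -5, 0], "twist": 0},
  {"claw": 0, "delta_pos": [0, -5, 0], "twist": 0},
  {"claw": 0, "delta_pos": [0, -5, 0], "twist": 0},
])

```text
clock: 2.88
tcp_pos: [0.4978, -0.1207, 0.2588]
orientation: [0.0, 0.24, 0.971, 0.0]
wrist_force: [0.1, 0.8, 0.4]
finger_gap: 0.0002
```

Run:
```python
from h import *
h=np.load('h.npy'); go(H2W(h,[0,-.09,.26])[0],np.degrees(h[2]))
i=imaging.camera_info('wrist'); im=imaging.read_camera('wrist'); np.save('w1.npy',np.array(i['world_to_cam']))
for q in("holder","cartridge","lever","nose","head_face"):
    print(q,[(round(d['conf'],2),np.round(d['extent']).tolist()) for d in spotter.spot_in('wrist',q)][:3])
b=im[:,:,::-1].copy(); cv2.imwrite('pics/w1.png',b)
b=cv2.resize(b,(800,600),interpolation=cv2.INTER_CUBIC)
P=np.array([[50,-212,12],[-50,-212,12],[-50,125,12],[50,125,12],[0,0,64],[-30,80,82],[30,80,82],[0,-131.7,138.6]])/1e3
p=proj('wrist',H2W(h,P),i); print(np.round(p).tolist())
for x in p: cv2.drawMarker(b,tuple(int(k) for k in (x+.5)*800/560),(0,255,255),0,10,1)
cv2.imwrite('pics/w1b.png',b)
```

```text
delta [-4.75  2.2  -0.12] twist -0.1 | ydir 62.2 j6 0.09 tilt [ 0.  0. -1.]
holder [(0.65, [257.0, 8.0, 344.0, 286.0])]
cartridge [(0.94, [494.0, 127.0, 560.0, 159.0]), (0.77, [145.0, 227.0, 190.0, 303.0]), (0.75, [62.0, 20.0, 130.0, 96.0])]
lever [(0.46, [307.0, 255.0, 317.0, 291.0])]
nose [(0.82, [289.0, 63.0, 318.0, 77.0])]
head_face [(0.92, [286.0, 197.0, 320.0, 258.0])]
[[330.0, 289.0], [259.0, 290.0], [255.0, 32.0], [339.0, 34.0], [300.0, 138.0], [270.0, 59.0], [332.0, 60.0], [302.0, 288.0]]
```

View pics/w1b.png

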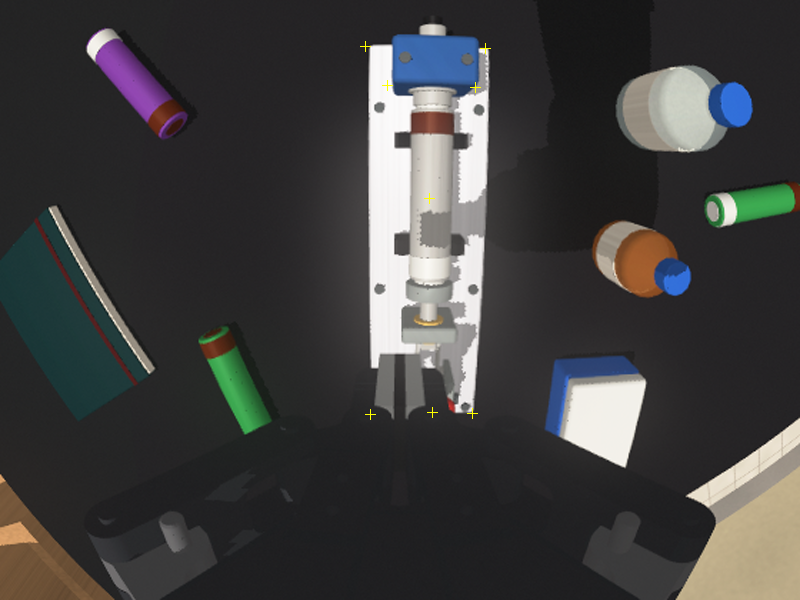

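```bash
cat > m2.py <<'E'
from h import *
h0=np.load('h.npy'); i=imaging.camera_info('wrist'); i['world_to_cam']=np.load('w1.npy')
W=lambda u,v:(np.array([u,v])+.5)*.7-.5
uv=[W(432,133),W(430.5,258),W(489,47),W(474,412),W(393,90),W(478,88),W(434,95)]
P=np.array([[0,49,64],[0,-49,64],[-50,125,12],[-50,-212,12],[30,80,82],[-30,80,82],[0,65,64]])/1e3
f=lambda h:(proj('wrist',H2W(h,P[:6]),i)-uv[:6]).ravel()
r=least_squares(f,h0,loss='soft_l1'); print(r.x,np.degrees(r.x[2]),np.round(f(r.x),1)); np.save('h2.npy',r.x); h=r.x
# height check: triangulate cartridge joints wrist+scene, wrist+top
S=lambda u,v:(np.array([u,v])+.5)*390/800-.5+[90,110]
T=lambda u,v:(np.array([u,v])+.5)*280/764-.5+[170,100]
for n,w,s,t in(('brown joint',uv[0],S(442,172),T(257,362)),('white joint',uv[1],S(386,243),T(291,283))):
    for o in ([('wrist',w,i),('scene',s,None)],[('wrist',w,i),('top',t,None)]):
        x,e=tri(o); d=x-[h[0],h[1],0]; c,s_=np.cos(h[2]),np.sin(h[2])
        print(n,o[1][0],'holder axes mm',np.round(1e3*np.array([c*d[0]+s_*d[1],-s_*d[0]+c*d[1],d[2]]),1),'err',round(e,2))
E
python3 m2.py
python3 - <<'E'
from h import *
h=np.load('h2.npy'); go(H2W(h,[0,-.11,.20])[0],np.degrees(h[2])); go(H2W(h,[0,-.11,.12])[0],np.degrees(h[2]))
E
```

```text
[ 0.47315927 -0.07881724  1.08781025] 62.32693640301587 [  1.6  -0.3   1.7   4.9 -84.2   0.3 -69.8   2.3  60.9  -1.1 -60.3  -1. ]
brown joint scene holder axes mm [-1.1 49.1 63. ] err 1.25
brown joint top holder axes mm [-1.1 49.4 47.6] err 1.55
white joint scene holder axes mm [ -1.8 -50.3  38.3] err 3.26
white joint top holder axes mm [  6.3 -71.5 -64.2] err 1.57
delta [-6.89  2.47  5.89] twist 0.0 | ydir 62.3 j6 0.09 tilt [ 0. -0. -1.]
delta [-6.89  2.47 13.89] twist 0.0 | ydir 62.3 j6 0.09 tilt [ 0. -0. -1.]
```

```bash
sed -i 's/\[-50,125,12\],\[-50,-212,12\],\[30,80,82\],\[-30,80,82\]/[50,125,12],[50,-212,12],[-30,80,82],[30,80,82]/' m2.py; python3 m2.py;  python3 - <<'E'
from h import *
h=np.load('h2.npy'); i=imaging.camera_info('wrist'); i['world_to_cam']=np.load('w1.npy')
P=np.array([[28,42,47],[-28,42,47],[28,-42,47],[-28,-42,47],[0,-65,64],[0,-49,64],[0,49,64],[0,65,64]])/1e3
print(np.round(proj('wrist',H2W(h,P),i)/.7).tolist())
go(H2W(h,[0,-.11,.20])[0],np.degrees(h[2]))
E
```

```text
[ 0.47194641 -0.0794883   1.08458524] 62.1421569592538 [ 0.6 -1.   0.5  4.2 -0.6  1.5 -0.   1.2 -1.7 -3.2  0.5 -0.4]
brown joint scene holder axes mm [-0.1 48.3 63. ] err 1.25
brown joint top holder axes mm [-0.1 48.7 47.6] err 1.55
white joint scene holder axes mm [ -0.4 -51.1  38.3] err 3.26
white joint top holder axes mm [  7.7 -72.2 -64.2] err 1.57
[[468.0, 143.0], [394.0, 141.0], [465.0, 250.0], [394.0, 250.0], [431.0, 284.0], [431.0, 264.0], [433.0, 131.0], [433.0, 110.0]]
delta [-6.81  2.32  5.89] twist 0.2 | ydir 62.3 j6 0.09 tilt [ 0. -0. -1.]
```

Request:
play_rows([
  {"claw": 0, "delta_pos": [-6.4, 2.3, 5.9], "twist": 0},
  {"claw": 0, "delta_pos": [-6.4, 2.3, 5.9], "twist": 0},
  {"claw": 0, "delta_pos": [-6.4, 2.3, 10], "twist": 0},
  {"claw": 0, "delta_pos": [-6.4, 2.3, 13.9], "twist": 0},
  {"claw": 0, "delta_pos": [-6.4, 2.3, 13.9], "twist": 0},
  {"claw": 0, "delta_pos": [-6.4, 2.3, 13.9], "twist": 0},
])

```text
clock: 3.92
tcp_pos: [0.566, -0.1302, 0.1211]
orientation: [0.001, 0.24, 0.971, -0.0]
wrist_force: [0.2, 0.7, 0.3]
finger_gap: 0.0
```

Run:
```python
from h import *
h=np.load('h2.npy'); 
for y,z in((-.125,.122),(-.15,.126),(-.175,.124),(-.195,.118)): go(H2W(h,[0,y,z])[0],np.degrees(h[2]))
```

```text
delta [-1.81  0.08 -0.09] twist 0.1 | ydir 62.3 j6 0.12 tilt [ 0.002 -0.    -1.   ]
delta [-4.32  0.08 -0.48] twist 0.1 | ydir 62.3 j6 0.12 tilt [ 0.002 -0.    -1.   ]
delta [-6.82  0.07 -0.28] twist 0.1 | ydir 62.3 j6 0.12 tilt [ 0.002 -0.    -1.   ]
delta [-8.81  0.07  0.32] twist 0.1 | ydir 62.3 j6 0.12 tilt [ 0.002 -0.    -1.   ]
```

Request:
play_rows([
  {"claw": 0, "delta_pos": [-0.8, 0.1, 0], "twist": 0},
  {"claw": 0, "delta_pos": [-1.6, 0.1, -0.1], "twist": 0},
  {"claw": 0, "delta_pos": [-2.4, 0.1, -0.3], "twist": 0},
  {"claw": 0, "delta_pos": [-3.2, 0.1, -0.4], "twist": 0},
  {"claw": 0, "delta_pos": [-4, 0.1, -0.5], "twist": 0},
])

```text
clock: 4.55
tcp_pos: [0.6017, -0.1485, 0.1247]
orientation: [0.0, 0.24, 0.971, -0.0]
wrist_force: [-1.1, 0.7, 1.3]
finger_gap: -0.0002
```

Request:
play_rows([
  {"claw": 0, "delta_pos": [-0.8, 0, 0], "twist": 0},
  {"claw": 0, "delta_pos": [-1.6, 0, 0], "twist": 0},
  {"claw": 0, "delta_pos": [-2.4, 0, 0.1], "twist": 0},
  {"claw": 0, "delta_pos": [-3.2, 0, 0.3], "twist": 0},
  {"claw": 0, "delta_pos": [-3.8, 0, 0.5], "twist": 0},
])

```text
clock: 5.18
tcp_pos: [0.6354, -0.1661, 0.1196]
orientation: [0.0, 0.24, 0.971, 0.0]
wrist_force: [-2.2, 0.5, 2.7]
finger_gap: -0.0001
```

```bash
cat >> h.py <<'E'
def inh(h):
    s=get_state(); d=np.array(s['tcp_pos'])-[h[0],h[1],0]; c,q=np.cos(h[2]),np.sin(h[2]); F=s['wrist_force']
    print('TCP holder mm',np.round(1e3*np.array([c*d[0]+q*d[1],-q*d[0]+c*d[1],d[2]]),1),'F holder',np.round([c*F[0]+q*F[1],-q*F[0]+c*F[1],F[2]],1),'gap',round(s['finger_gap'],4),'t',round(s['clock'],2))
E
python3 -c "
from h import *
inh(np.load('h2.npy'))"
```

```text
TCP holder mm [  -0.2 -185.   119.6] F holder [-0.6  2.1  2.7] gap -0.0001 t 5.17
```

Request:
play_rows([
  {"claw": 0, "delta_pos": [-0.5, 0, 0.2], "twist": 0},
  {"claw": 0, "delta_pos": [-1.0, 0, 0.4], "twist": 0},
  {"claw": 0, "delta_pos": [-1.0, 0, 0.4], "twist": 0},
])

```text
clock: 5.55
tcp_pos: [0.6439, -0.1706, 0.1152]
orientation: [0.0, 0.24, 0.971, 0.0]
wrist_force: [-0.5, 0.4, -0.1]
finger_gap: -0.0003
```

Request:
play_rows([
  {"claw": 0, "delta_pos": [-0.3, 0, 0.1], "twist": 0},
  {"claw": 0, "delta_pos": [-0.3, 0, 0.1], "twist": 0},
])

```text
clock: 5.8
tcp_pos: [0.646, -0.1716, 0.1142]
orientation: [-0.0, 0.24, 0.971, 0.0]
wrist_force: [-0.4, 0.5, -0.5]
finger_gap: -0.0
```

```bash
python3 -c "
from h import *
inh(np.load('h2.npy'))"
```

```text
TCP holder mm [  -0.2 -196.9  114.2] F holder [ 0.3  0.6 -0.5] gap -0.0 t 5.8
```

Request:
play_rows([
  {"claw": 0, "delta_pos": [-0.3, 0, 0], "twist": 0},
  {"claw": 0, "delta_pos": [-0.5, 0, 0], "twist": 0},
  {"claw": 0, "delta_pos": [-0.5, 0, 0], "twist": 0},
])

```text
clock: 6.18
tcp_pos: [0.6485, -0.1729, 0.1143]
orientation: [-0.002, 0.24, 0.971, 0.001]
wrist_force: [-6.7, 3.9, 2.8]
finger_gap: -0.0001
```

```bash
python3 -c "
from h import *
inh(np.load('h2.npy'))"
```

```text
TCP holder mm [-1.000e-01 -1.997e+02  1.143e+02] F holder [0.3 7.7 2.8] gap -0.0001 t 6.17
```

```bash
python3 -c "
from h import *
h=np.load('h2.npy')
go(H2W(h,[0,-.002,.15])[0],np.degrees(h[2]))"
```

```text
delta [19.79  0.05 -3.47] twist 0.1 | ydir 62.3 j6 0.1 tilt [-0.004  0.002 -1.   ]
```

Request:
play_rows([
  {"claw": 0, "delta_pos": [1.2, 0, -1], "twist": 0},
  {"claw": 0, "delta_pos": [4, 0.1, -5], "twist": 0},
  {"claw": 7, "delta_pos": [10, 0.1, -5], "twist": 0},
  {"claw": 7, "delta_pos": [16, 0.1, -3.5], "twist": 0},
  {"claw": 7, "delta_pos": [20, 0.1, -3.5], "twist": 0},
  {"claw": 7, "delta_pos": [20, 0.1, -3.5], "twist": 0},
  {"claw": 7, "delta_pos": [20, 0.1, -3.5], "twist": 0},
  {"claw": 7, "delta_pos": [20, 0.1, -3.5], "twist": 0},
])

```text
clock: 7.18
tcp_pos: [0.4758, -0.0809, 0.1502]
orientation: [0.001, 0.24, 0.971, -0.0]
wrist_force: [-0.8, -0.3, -0.2]
finger_gap: 0.0701
```

Run:
```python
from h import *
h=np.load('h2.npy'); inh(h); go(H2W(h,[0,-.002,.029])[0],np.degrees(h[2]))
i=imaging.camera_info('wrist'); im=imaging.read_camera('wrist'); np.save('w2.npy',np.array(i['world_to_cam'])); 
b=im[:,:,::-1].copy(); cv2.imwrite('pics/w2.png',b)
s=imaging.read_camera('scene')[:,:,::-1][150:310,210:430]
b=cv2.resize(b,(560,420))
P=np.array([[28,42,47],[-28,42,47],[28,-42,47],[-28,-42,47],[0,-65,64],[0,-49,64],[0,49,64],[0,65,64],[50,125,12],[30,80,82],[-30,80,82]])/1e3
for x in proj('wrist',H2W(h,P),i): cv2.drawMarker(b,tuple(int(round(k)) for k in x),(0,255,255),0,8,1)
out=np.zeros((600,800,3),np.uint8); out[:420,:560]=b; out[420:,:248]=cv2.resize(s,(248,180)); 
out[420:,300:]=cv2.resize(s[40:140,10:110],(500,180)) if 0 else 0
out[420:600,260:]=cv2.resize(s[70:130,20:200],(540,180))
cv2.imwrite('pics/w2b.png',out)
```

```text
TCP holder mm [  0.5  -4.  150.2] F holder [-0.6  0.6 -0.2] gap 0.0701 t 7.17
delta [ 0.23 -0.06 12.12] twist 0.1 | ydir 62.2 j6 0.15 tilt [ 0.002 -0.001 -1.   ]
```

View pics/w2b.png

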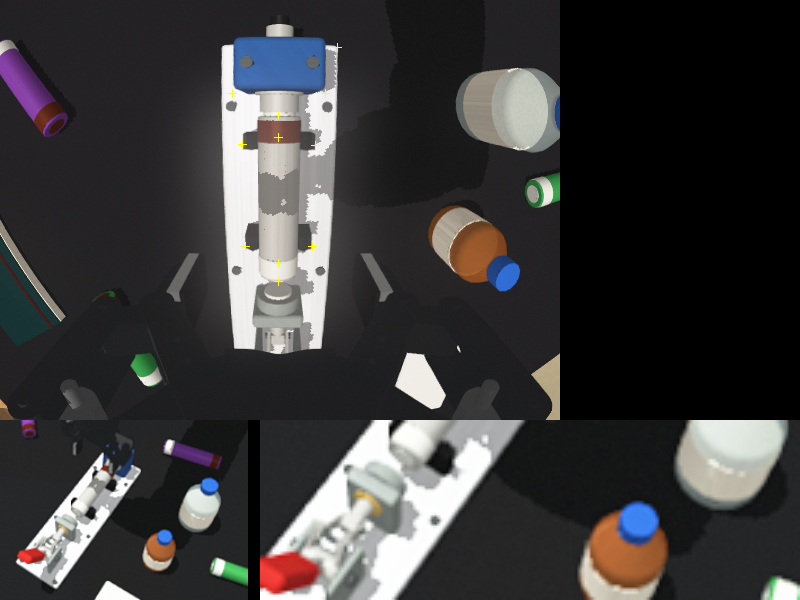

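Request:
play_rows([
  {"claw": 7, "delta_pos": [0.1, -0.1, 4], "twist": 0},
  {"claw": 7, "delta_pos": [0.1, -0.1, 8], "twist": 0},
  {"claw": 7, "delta_pos": [0.1, -0.1, 11], "twist": 0},
  {"claw": 7, "delta_pos": [0.1, -0.1, 12.1], "twist": 0},
  {"claw": 4.5, "delta_pos": [0.1, -0.1, 12.1], "twist": 0},
  {"claw": 4.5, "delta_pos": [0.1, -0.1, 12.1], "twist": 0},
  {"claw": 4.5, "delta_pos": [0.1, -0.1, 12.1], "twist": 0},
  {"claw": 4.5, "delta_pos": [0.1, -0.1, 12.1], "twist": 0},
], force=50)

```text
clock: 8.28
tcp_pos: [0.4734, -0.0807, 0.0294]
orientation: [0.001, 0.24, 0.971, -0.0]
wrist_force: [-0.2, 0.3, -0.0]
finger_gap: 0.0449
```

Request:
play_rows([
  {"claw": 2.5, "delta_pos": [0, 0, 0], "twist": 0},
  {"claw": 2.5, "delta_pos": [0, 0, 0], "twist": 0},
  {"claw": 2.5, "delta_pos": [0, 0, 0], "twist": 0},
  {"claw": 2.5, "delta_pos": [0, 0, 0], "twist": 0},
], force=50)

```text
clock: 8.78
tcp_pos: [0.4731, -0.0805, 0.0293]
orientation: [0.0, 0.24, 0.971, 0.0]
wrist_force: [-1.4, 0.2, 5.3]
finger_gap: 0.0309
```

```bash
python3 -c "
from h import *
inh(np.load('h2.npy'))"
```

```text
TCP holder mm [-0.4 -1.5 29.3] F holder [-0.5  1.3  5.3] gap 0.0309 t 8.78
```

Request:
play_rows([
  {"claw": 2.5, "delta_pos": [0, 0, -0.5], "twist": 0},
  {"claw": 2.5, "delta_pos": [0, 0, -2], "twist": 0},
  {"claw": 2.5, "delta_pos": [0, 0, -5], "twist": 0},
  {"claw": 2.5, "delta_pos": [0, 0, -8], "twist": 0},
  {"claw": 2.5, "delta_pos": [0, 0, -11], "twist": 0},
  {"claw": 2.5, "delta_pos": [0, 0, -11], "twist": 0},
  {"claw": 2.5, "delta_pos": [0, 0, -11], "twist": 0},
])

```text
clock: 9.65
tcp_pos: [0.4717, -0.0801, 0.1377]
orientation: [-0.001, 0.24, 0.971, 0.0]
wrist_force: [-0.3, 0.0, -5.0]
finger_gap: 0.0308
```

```bash
python3 -c "
from h import *
inh(np.load('h2.npy')); go([.47,-.08,.139],242.14);print(get_state()['joint_pos'])"
```

```text
TCP holder mm [-6.000e-01 -1.000e-01  1.377e+02] F holder [-0.1  0.3 -5. ] gap 0.0308 t 9.65
delta [ 0.16 -0.07 -0.13] twist -179.9 | ydir 62.2 j6 0.15 tilt [-0.002  0.001 -1.   ]
[-3.36285996e-01  1.81494664e-01 -3.63514791e-01  1.02772920e+00
  1.64618896e-04  1.48242116e-01]
```

Request:
play_rows([
  {"claw": 2.5, "delta_pos": [0, 0, 0], "twist": -5},
  {"claw": 2.5, "delta_pos": [0, 0, 0], "twist": -14},
  {"claw": 2.5, "delta_pos": [0, 0, 0], "twist": -23},
  {"claw": 2.5, "delta_pos": [0, 0, 0], "twist": -32},
  {"claw": 2.5, "delta_pos": [0, 0, 0], "twist": -41},
  {"claw": 2.5, "delta_pos": [0, 0, 0], "twist": -50},
  {"claw": 2.5, "delta_pos": [0, 0, 0], "twist": -59},
  {"claw": 2.5, "delta_pos": [0, 0, 0], "twist": -68},
  {"claw": 2.5, "delta_pos": [0, 0, 0], "twist": -77},
  {"claw": 2.5, "delta_pos": [0, 0, 0], "twist": -86},
  {"claw": 2.5, "delta_pos": [0, 0, 0], "twist": -90},
  {"claw": 2.5, "delta_pos": [0, 0, 0], "twist": -90},
])

```text
clock: 11.15
tcp_pos: [0.4714, -0.08, 0.1369]
orientation: [-0.001, -0.516, 0.856, 0.001]
wrist_force: [-1.0, -0.0, -4.4]
finger_gap: 0.0305
```

Request:
play_rows([
  {"claw": 2.5, "delta_pos": [0, 0, 0], "twist": -5},
  {"claw": 2.5, "delta_pos": [0, 0, 0], "twist": -14},
  {"claw": 2.5, "delta_pos": [0, 0, 0], "twist": -23},
  {"claw": 2.5, "delta_pos": [0, 0, 0], "twist": -32},
  {"claw": 2.5, "delta_pos": [0, 0, 0], "twist": -41},
  {"claw": 2.5, "delta_pos": [0, 0, 0], "twist": -50},
  {"claw": 2.5, "delta_pos": [0, 0, 0], "twist": -59},
  {"claw": 2.5, "delta_pos": [0, 0, 0], "twist": -68},
  {"claw": 2.5, "delta_pos": [0, 0, 0], "twist": -77},
  {"claw": 2.5, "delta_pos": [0, 0, 0], "twist": -86},
  {"claw": 2.5, "delta_pos": [0, 0, 0], "twist": -90},
  {"claw": 2.5, "delta_pos": [0, 0, 0], "twist": -90},
])

```text
clock: 12.65
tcp_pos: [0.472, -0.0803, 0.1377]
orientation: [-0.0, 0.971, -0.241, -0.001]
wrist_force: [-0.8, 0.6, -3.8]
finger_gap: 0.0306
```

Run:
```python
from h import *
h=np.load('h2.npy'); inh(h); go(H2W(h,[0,-.011,.06])[0],242.14)
i=imaging.camera_info('wrist'); im=imaging.read_camera('wrist'); np.save('w3.npy',np.array(i['world_to_cam'])); 
b=im[:,:,::-1].copy(); cv2.imwrite('pics/w3.png',b)
s=imaging.read_camera('scene')[:,:,::-1]; cv2.imwrite('pics/s3.png',s)
out=np.zeros((600,800,3),np.uint8); out[:420,:560]=b; out[420:600,:540]=cv2.resize(s[160:240,220:460],(540,180))
cv2.imwrite('pics/w3b.png',out)
```

```text
TCP holder mm [ -0.6  -0.4 137.7] F holder [ 0.2  1.  -3.8] gap 0.0306 t 12.65
delta [ 1.07 -0.07  7.77] twist -0.0 | ydir -117.9 j6 -2.99 tilt [-0.002  0.001 -1.   ]
```

View pics/w3b.png

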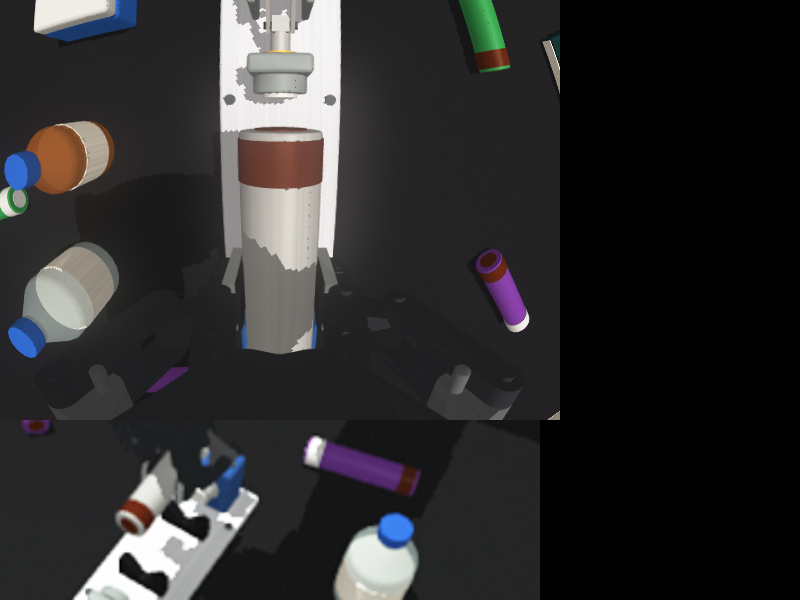

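Run:
```python
from h import *
h=np.load('h2.npy'); i=imaging.camera_info('wrist'); i['world_to_cam']=np.load('w3.npy')
for n,uv,z in(('joint',(280,187.5),.1727),('end',(280,138),.1727)):
    r=least_squares(lambda p:proj('wrist',H2W(h,[p[0],p[1],z]),i)[0]-uv,[0,-.05]); print(n,np.round(r.x*1e3,1))
```

```text
joint [ -0.6 -47.9]
end [ -0.6 -64.9]
```

Request:
play_rows([
  {"claw": 2.5, "delta_pos": [1.2, -0.1, 2], "twist": 0},
  {"claw": 2.5, "delta_pos": [1.2, -0.1, 5], "twist": 0},
  {"claw": 2.5, "delta_pos": [1.2, -0.1, 8], "twist": 0},
  {"claw": 2.5, "delta_pos": [1.2, -0.1, 9.8], "twist": 0},
  {"claw": 2.5, "delta_pos": [1.2, -0.1, 10.3], "twist": 0},
  {"claw": 2.5, "delta_pos": [1.2, -0.1, 10.3], "twist": 0},
  {"claw": 2.5, "delta_pos": [1.2, -0.1, 10.3], "twist": 0},
])

```text
clock: 13.62
tcp_pos: [0.4847, -0.0855, 0.0365]
orientation: [0.0, 0.971, -0.24, 0.001]
wrist_force: [0.7, 0.1, -3.6]
finger_gap: 0.0307
```

Run:
```python
from h import *
h=np.load('h2.npy'); inh(h); go(H2W(h,[0,-.0125,.029])[0],242.14)
```

```text
TCP holder mm [  0.6 -14.   36.5] F holder [ 0.4 -0.5 -3.6] gap 0.0307 t 13.62
delta [-0.15  0.07  0.75] twist 0.1 | ydir -117.8 j6 -2.99 tilt [ 0.002 -0.    -1.   ]
```

Request:
play_rows([
  {"claw": 2.5, "delta_pos": [-0.1, 0.05, 0.4], "twist": 0},
  {"claw": 2.5, "delta_pos": [-0.1, 0.05, 0.6], "twist": 0},
  {"claw": 2.5, "delta_pos": [-0.1, 0.05, 0.6], "twist": 0},
])

```text
clock: 14.0
tcp_pos: [0.4826, -0.0853, 0.0297]
orientation: [0.0, 0.971, -0.24, 0.0]
wrist_force: [-0.9, -0.1, -3.9]
finger_gap: 0.0303
```

Request:
play_rows([
  {"claw": 2.5, "delta_pos": [0, 0, 0.1], "twist": 0},
  {"claw": 2.5, "delta_pos": [0, 0, 0.1], "twist": 0},
])

```text
clock: 14.25
tcp_pos: [0.4827, -0.0856, 0.0293]
orientation: [0.0, 0.971, -0.24, 0.0]
wrist_force: [-3.3, -2.2, 4.3]
finger_gap: 0.0304
```

Request:
play_rows([
  {"claw": 3.4, "delta_pos": [0, 0, 0], "twist": 0},
  {"claw": 4.0, "delta_pos": [0, 0, 0], "twist": 0},
  {"claw": 6, "delta_pos": [0, 0, 0], "twist": 0},
  {"claw": 6.5, "delta_pos": [0, 0, 0], "twist": 0},
  {"claw": 6.5, "delta_pos": [0, 0, -3], "twist": 0},
  {"claw": 6.5, "delta_pos": [0, 0, -8], "twist": 0},
  {"claw": 6.5, "delta_pos": [0, 0, -13], "twist": 0},
  {"claw": 6.5, "delta_pos": [0, 0, -17], "twist": 0},
  {"claw": 0, "delta_pos": [0, 0, -17], "twist": 0},
  {"claw": 0, "delta_pos": [0, 0, -17], "twist": 0},
])

```text
clock: 15.5
tcp_pos: [0.4824, -0.0851, 0.198]
orientation: [-0.0, 0.971, -0.24, -0.0]
wrist_force: [0.6, 0.3, -0.9]
finger_gap: 0.0292
```

Run:
```python
from h import *
h=np.load('h2.npy'); inh(h); go(H2W(h,[0,-.262,.20])[0],242.14)
i=imaging.camera_info('wrist'); im=imaging.read_camera('wrist'); np.save('w4.npy',np.array(i['world_to_cam'])); 
b=im[:,:,::-1].copy(); cv2.imwrite('pics/w4.png',b)
s=imaging.read_camera('scene')[:,:,::-1]; cv2.imwrite('pics/s4.png',s)
out=np.zeros((600,800,3),np.uint8); out[:420,:560]=b; out[420:600,:540]=cv2.resize(s[160:240,220:460],(540,180))
cv2.imwrite('pics/w4b.png',out)
```

```text
TCP holder mm [ -0.  -11.8 198. ] F holder [ 0.5 -0.4 -0.9] gap 0.0292 t 15.5
delta [25.02  0.04 -0.21] twist 0.1 | ydir -117.8 j6 -3.0 tilt [-0.001  0.    -1.   ]
```

View pics/w4b.png

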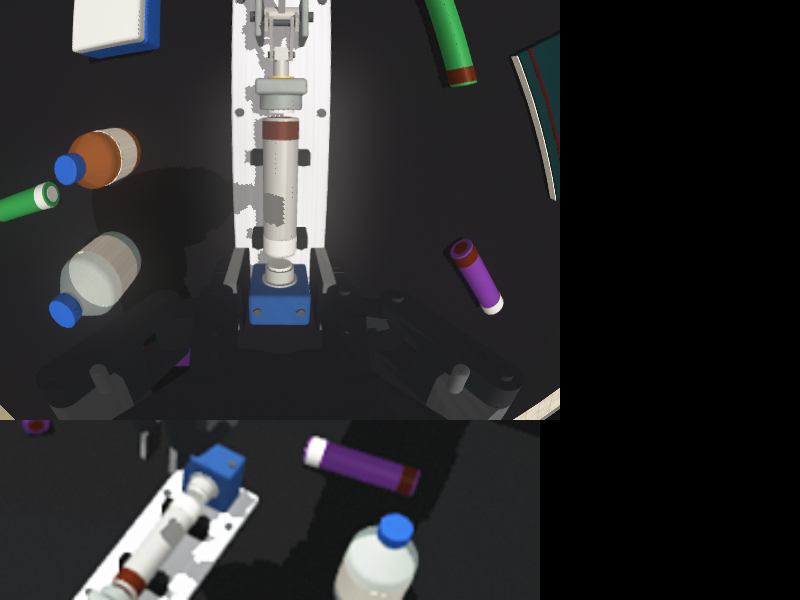

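Request:
play_rows([
  {"claw": 0, "delta_pos": [6, 0, -0.5], "twist": 0},
  {"claw": 0, "delta_pos": [12, 0, -0.5], "twist": 0},
  {"claw": 0, "delta_pos": [18, 0, -0.5], "twist": 0},
  {"claw": 0, "delta_pos": [24, 0, -0.5], "twist": 0},
  {"claw": 0, "delta_pos": [25.2, 0, -0.2], "twist": 0},
  {"claw": 0, "delta_pos": [25.2, 0, -0.2], "twist": 0},
  {"claw": 0, "delta_pos": [25.2, 0, -0.2], "twist": 0},
])

```text
clock: 16.48
tcp_pos: [0.7047, -0.202, 0.1998]
orientation: [-0.0, 0.971, -0.24, -0.001]
wrist_force: [0.2, -0.2, 1.1]
finger_gap: 0.0002
```

Run:
```python
from h import *
h=np.load('h2.npy'); inh(h); go(H2W(h,[0,-.262,.114])[0],242.14); print(get_state()['joint_pos'])
```

```text
TCP holder mm [   0.5 -263.1  199.8] F holder [-0.  -0.3  1.1] gap 0.0002 t 16.48
delta [-0.09  0.05  8.58] twist 0.1 | ydir -117.8 j6 -3.05 tilt [-0.002  0.001 -1.   ]
[-3.88544658e-01  6.56421976e-01  5.13148795e-01  1.42967608e+00
  1.72253177e-04 -3.04574802e+00]
```

Request:
play_rows([
  {"claw": 0, "delta_pos": [0, 0, 4.5], "twist": 0},
  {"claw": 0, "delta_pos": [0, 0, 8.6], "twist": 0},
  {"claw": 0, "delta_pos": [0, 0, 8.6], "twist": 0},
  {"claw": 0, "delta_pos": [-0.8, 0, 8.6], "twist": 0},
  {"claw": 0, "delta_pos": [-1.6, 0, 8.6], "twist": 0},
  {"claw": 0, "delta_pos": [-2.4, 0, 8.5], "twist": 0},
  {"claw": 0, "delta_pos": [-3.2, 0, 8.3], "twist": 0},
  {"claw": 0, "delta_pos": [-4.0, 0, 8.1], "twist": 0},
])

```text
clock: 17.48
tcp_pos: [0.6735, -0.1854, 0.1237]
orientation: [0.001, 0.971, -0.24, 0.005]
wrist_force: [4.4, -3.4, 4.0]
finger_gap: 0.0002
```

Request:
play_rows([
  {"claw": 0, "delta_pos": [-0.7, 0, -0.2], "twist": 0},
  {"claw": 0, "delta_pos": [-1.4, 0, -0.3], "twist": 0},
  {"claw": 0, "delta_pos": [-2.1, 0, -0.4], "twist": 0},
  {"claw": 0, "delta_pos": [-2.8, 0, -0.5], "twist": 0},
  {"claw": 0, "delta_pos": [-3.5, 0, -0.4], "twist": 0},
])

```text
clock: 18.1
tcp_pos: [0.6387, -0.1673, 0.1234]
orientation: [-0.0, 0.971, -0.24, -0.0]
wrist_force: [2.4, -1.0, 1.5]
finger_gap: -0.0001
```

Run:
```python
from h import *
h=np.load('h2.npy'); inh(h); go(H2W(h,[0,-.1606,.119])[0],242.14); print(get_state()['joint_pos'][5])
```

```text
TCP holder mm [   0.3 -188.4  123.4] F holder [ 0.3 -2.6  1.5] gap -0.0001 t 18.1
delta [-2.78  0.03  0.44] twist 0.1 | ydir -117.8 j6 -3.03 tilt [-0.001  0.    -1.   ]
-3.0347145325879934
```

Request:
play_rows([
  {"claw": 0, "delta_pos": [-0.5, 0, 0], "twist": 0},
  {"claw": 0, "delta_pos": [-1.0, 0, 0.1], "twist": 0},
  {"claw": 0, "delta_pos": [-1.5, 0, 0.2], "twist": 0},
  {"claw": 0, "delta_pos": [-1.8, 0, 0.2], "twist": 0},
])

```text
clock: 18.6
tcp_pos: [0.6229, -0.159, 0.1214]
orientation: [-0.0, 0.971, -0.24, -0.0]
wrist_force: [3.0, -1.4, 1.4]
finger_gap: -0.0
```

Request:
play_rows([
  {"claw": 0, "delta_pos": [-0.3, 0, 0.1], "twist": 0},
  {"claw": 0, "delta_pos": [-0.5, 0, 0.1], "twist": 0},
  {"claw": 0, "delta_pos": [-0.5, 0, 0.1], "twist": 0},
])

```text
clock: 18.98
tcp_pos: [0.6183, -0.1566, 0.1201]
orientation: [-0.0, 0.971, -0.24, -0.001]
wrist_force: [0.8, -1.1, 1.2]
finger_gap: 0.0001
```

Run:
```python
from h import *
h=np.load('h2.npy'); inh(h)
```

```text
TCP holder mm [   0.3 -165.4  120.1] F holder [-0.6 -1.2  1.2] gap 0.0001 t 18.98
```

Request:
play_rows([
  {"claw": 0, "delta_pos": [-0.2, 0, 0.05], "twist": 0},
  {"claw": 0, "delta_pos": [-0.3, 0, 0.1], "twist": 0},
  {"claw": 0, "delta_pos": [-0.3, 0, 0.1], "twist": 0},
])

```text
clock: 19.35
tcp_pos: [0.6161, -0.1554, 0.1195]
orientation: [-0.0, 0.971, -0.24, -0.0]
wrist_force: [1.1, -0.9, -0.1]
finger_gap: 0.0002
```

Request:
play_rows([
  {"claw": 0, "delta_pos": [-0.15, 0, 0], "twist": 0},
  {"claw": 0, "delta_pos": [-0.15, 0, 0], "twist": 0},
])

```text
clock: 19.6
tcp_pos: [0.6148, -0.1548, 0.1194]
orientation: [-0.0, 0.971, -0.24, -0.0]
wrist_force: [2.3, -0.3, -0.5]
finger_gap: -0.0001
```

Run:
```python
from h import *
h=np.load('h2.npy'); inh(h)
```

```text
TCP holder mm [   0.2 -161.4  119.4] F holder [ 0.8 -2.1 -0.5] gap -0.0001 t 19.6
```

Still moving freely; continue in small steps until the stop is felt.

Request:
play_rows([
  {"claw": 0, "delta_pos": [-0.15, 0, 0], "twist": 0},
  {"claw": 0, "delta_pos": [-0.15, 0, 0], "twist": 0},
])

```text
clock: 19.85
tcp_pos: [0.6134, -0.1541, 0.1195]
orientation: [-0.0, 0.971, -0.24, -0.0]
wrist_force: [1.0, -0.4, -1.2]
finger_gap: -0.0001
```

Request:
play_rows([
  {"claw": 0, "delta_pos": [-0.1, 0, 0], "twist": 0},
  {"claw": 0, "delta_pos": [-0.1, 0, 0], "twist": 0},
])

```text
clock: 20.1
tcp_pos: [0.6126, -0.1537, 0.1196]
orientation: [0.0, 0.971, -0.24, -0.0]
wrist_force: [2.1, -0.3, 0.2]
finger_gap: -0.0001
```

Run:
```python
from h import *
h=np.load('h2.npy'); inh(h)
```

```text
TCP holder mm [ 1.000e-01 -1.590e+02  1.196e+02] F holder [ 0.8 -2.   0.2] gap -0.0001 t 20.1
```

Request:
play_rows([
  {"claw": 0, "delta_pos": [-0.1, 0, 0], "twist": 0},
  {"claw": 0, "delta_pos": [-0.1, 0, 0], "twist": 0},
])

```text
clock: 20.35
tcp_pos: [0.6118, -0.1532, 0.1196]
orientation: [-0.0, 0.971, -0.24, -0.0]
wrist_force: [1.2, -0.7, -0.4]
finger_gap: -0.0001
```

Request:
play_rows([
  {"claw": 0, "delta_pos": [-0.1, 0, 0], "twist": 0},
  {"claw": 0, "delta_pos": [-0.1, 0, 0], "twist": 0},
])

```text
clock: 20.6
tcp_pos: [0.6109, -0.1527, 0.1196]
orientation: [-0.0, 0.971, -0.24, -0.0]
wrist_force: [1.8, -0.7, 0.8]
finger_gap: -0.0001
```

Run:
```python
from h import *
h=np.load('h2.npy'); inh(h)
```

```text
TCP holder mm [   0.2 -157.1  119.6] F holder [ 0.2 -1.9  0.8] gap -0.0001 t 20.6
```

Request:
play_rows([
  {"claw": 0, "delta_pos": [-0.1, 0, 0], "twist": 0},
  {"claw": 0, "delta_pos": [-0.1, 0, 0], "twist": 0},
])

```text
clock: 20.85
tcp_pos: [0.6104, -0.1524, 0.1198]
orientation: [-0.0, 0.971, -0.24, 0.0]
wrist_force: [2.8, -1.0, -0.5]
finger_gap: 0.0005
```

Request:
play_rows([
  {"claw": 0, "delta_pos": [-0.1, 0, 0], "twist": 0},
  {"claw": 0, "delta_pos": [-0.1, 0, 0], "twist": 0},
])

```text
clock: 21.1
tcp_pos: [0.6102, -0.1523, 0.12]
orientation: [0.0, 0.971, -0.24, 0.001]
wrist_force: [4.8, -2.8, -0.8]
finger_gap: 0.0001
```

Run:
```python
from h import *
h=np.load('h2.npy'); inh(h)
s=imaging.read_camera('scene')[:,:,::-1]; cv2.imwrite('pics/s5.png',s); i=imaging.camera_info('wrist'); np.save('w5.npy',i['world_to_cam'])
w=imaging.read_camera('wrist')[:,:,::-1]; cv2.imwrite('pics/w5.png',w)
b=cv2.resize(s[180:300,215:335],(480,480),interpolation=cv2.INTER_CUBIC)
s0=cv2.resize(cv2.imread('pics/scene0.png')[180:300,215:335],(320,320),interpolation=cv2.INTER_CUBIC)
out=np.zeros((600,800,3),np.uint8); out[:480,:480]=b; out[:320,480:]=s0; out[320:,480:]=cv2.resize(w[:,100:],(320,280)) 
cv2.imwrite('pics/s5b.png',out)
```

```text
TCP holder mm [   0.2 -156.2  120. ] F holder [-0.3 -5.5 -0.8] gap 0.0001 t 21.1
```

View pics/s5b.png

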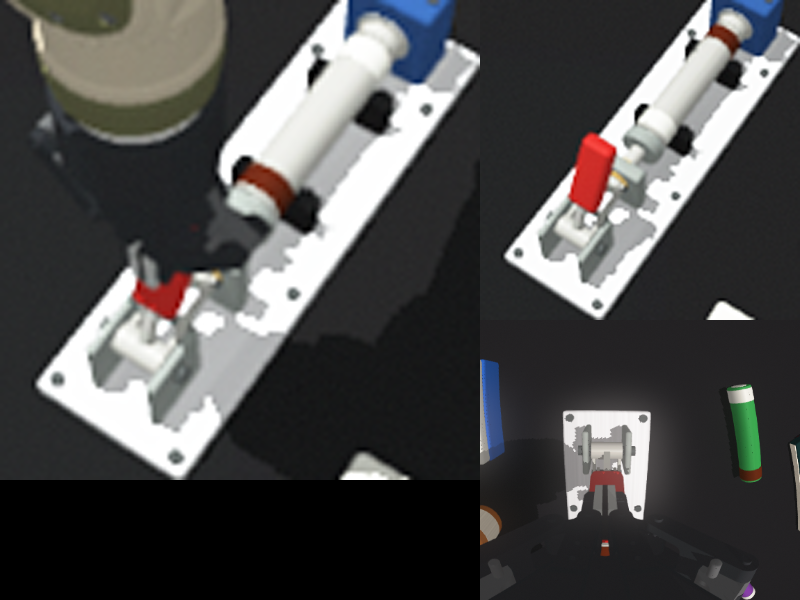

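Request:
play_rows([
  {"claw": 0, "delta_pos": [-0.1, 0, 0], "twist": 0},
  {"claw": 0, "delta_pos": [-0.1, 0, 0], "twist": 0},
  {"claw": 0, "delta_pos": [-0.1, 0, 0], "twist": 0},
])

```text
clock: 21.58
tcp_pos: [0.61, -0.1522, 0.1203]
orientation: [0.0, 0.971, -0.24, 0.002]
wrist_force: [5.1, -4.3, -0.8]
finger_gap: -0.0003
```

Run:
```python
from h import *
h=np.load('h2.npy'); inh(h)
```

```text
TCP holder mm [   0.2 -156.   120.3] F holder [-1.4 -6.5 -0.8] gap -0.0003 t 21.57
```

Request:
play_rows([
  {"claw": 0, "delta_pos": [1.5, 0, 0], "twist": 0},
  {"claw": 0, "delta_pos": [3, 0, -3], "twist": 0},
  {"claw": 0, "delta_pos": [6, 0, -8], "twist": 0},
  {"claw": 0, "delta_pos": [7, -6, -10], "twist": 0},
  {"claw": 0, "delta_pos": [7, -12, -10], "twist": 0},
  {"claw": 0, "delta_pos": [7, -18, -10], "twist": 0},
  {"claw": 0, "delta_pos": [7, -18, -10], "twist": 0},
])

```text
clock: 22.45
tcp_pos: [0.7542, -0.0192, 0.2177]
orientation: [-0.0, 0.972, -0.237, -0.002]
wrist_force: [-0.7, 0.7, 0.4]
finger_gap: 0.0003
```

Run:
```python
from h import *
h=np.load('h2.npy'); inh(h)
out=np.zeros((600,800,3),np.uint8)
for k,(c,sl) in enumerate((('scene',np.s_[160:300,225:345]),('top',np.s_[145:265,235:335]))):
    s=imaging.read_camera(c)[:,:,::-1].copy(); cv2.imwrite(f'pics/{c}6.png',s); s0=cv2.imread(f'pics/{c}0.png')
    for j,im in enumerate((s0,s)):
        m=(im[:,:,2].astype(int)>120)&(im[:,:,1]<60)&(im[:,:,0]<60); m[:, :230]=0;m[:,340:]=0
        y,x=np.where(m); print(c,j,'red px',len(x),x.mean(),y.mean(),x.min(),x.max(),y.min(),y.max()) if len(x) else print('none')
        out[300*k:300*k+300,400*j:400*j+390]=cv2.resize(im[sl],(390,300),interpolation=cv2.INTER_CUBIC)
    for q in("lever","head_face","cartridge","reagent","amber","tipbox","notebook"):
        print(q,[(round(d['conf'],2),np.round(d['extent']).tolist()) for d in spotter.spot_in(c,q)][:4])
cv2.imwrite('pics/f6.png',out)
```

```text
TCP holder mm [ 185.1 -221.4  217.7] F holder [0.3 0.9 0.4] gap 0.0003 t 22.45
scene 0 red px 299 256.5217391304348 244.49498327759198 249 303 193 258
scene 1 red px 305 256.51475409836064 242.90819672131147 232 281 154 259
lever [(0.66, [242.0, 232.0, 266.0, 273.0])]
head_face [(0.67, [258.0, 227.0, 282.0, 266.0])]
cartridge [(0.9, [398.0, 274.0, 462.0, 309.0]), (0.82, [229.0, 123.0, 242.0, 168.0]), (0.77, [169.0, 211.0, 204.0, 268.0]), (0.72, [274.0, 194.0, 309.0, 234.0])]
reagent [(0.52, [394.0, 205.0, 405.0, 249.0])]
amber [(0.57, [362.0, 268.0, 365.0, 270.0]), (0.27, [225.0, 166.0, 311.0, 300.0])]
tipbox [(0.93, [280.0, 297.0, 337.0, 367.0]), (0.63, [244.0, 230.0, 267.0, 273.0])]
notebook [(0.68, [99.0, 151.0, 174.0, 222.0]), (0.44, [224.0, 167.0, 308.0, 300.0])]
none
top 1 red px 1 335.0 269.0 335 335 269 269
lever [(0.58, [282.0, 163.0, 295.0, 175.0]), (0.45, [254.0, 237.0, 263.0, 245.0])]
head_face [(0.54, [272.0, 176.0, 292.0, 198.0])]
cartridge [(0.98, [329.0, 266.0, 352.0, 314.0]), (0.86, [342.0, 167.0, 353.0, 208.0]), (0.69, [256.0, 198.0, 282.0, 240.0]), (0.57, [141.0, 170.0, 158.0, 183.0])]
reagent [(0.31, [256.0, 196.0, 281.0, 241.0])]
amber []
tipbox [(0.61, [244.0, 113.0, 263.0, 155.0])]
notebook [(0.59, [378.0, 196.0, 441.0, 269.0])]
```

View pics/f6.png

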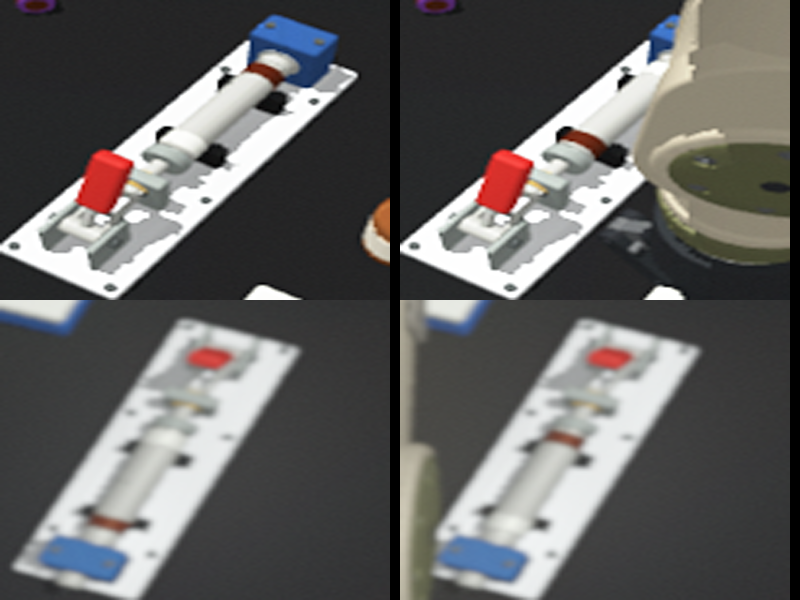

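Request:
play_rows([
  {"claw": 0, "delta_pos": [0, 0, -6], "twist": 0},
  {"claw": 0, "delta_pos": [-6, -6, -10], "twist": 0},
  {"claw": 0, "delta_pos": [-12, -12, -12], "twist": 0},
  {"claw": 0, "delta_pos": [-18, -18, -12], "twist": 0},
  {"claw": 0, "delta_pos": [-24, -24, -12], "twist": 0},
  {"claw": 0, "delta_pos": [-28, -30, -12], "twist": 0},
  {"claw": 0, "delta_pos": [-32, -36, -12], "twist": 0},
  {"claw": 0, "delta_pos": [-32, -36, -12], "twist": 0},
  {"claw": 0, "delta_pos": [-32, -36, -12], "twist": 0},
  {"claw": 0, "delta_pos": [-32, -36, -12], "twist": 0},
])

```text
clock: 24.5
tcp_pos: [0.6265, 0.441, 0.329]
orientation: [-0.004, 0.972, -0.237, 0.003]
wrist_force: [1.4, -0.7, 0.7]
finger_gap: -0.0003
```

Run:
```python
from h import *
inh(np.load('h2.npy'))
a=[]
for c in('scene','top'):
    s=imaging.read_camera(c)[:,:,::-1].copy(); cv2.imwrite(f'pics/{c}7.png',s); s0=cv2.imread(f'pics/{c}0.png')
    print(c,{q:[(round(d['conf'],2),np.round(d['extent']).tolist()) for d in spotter.spot_in(c,q)][:1] for q in("reagent","amber","tipbox","notebook")})
    a.append(np.vstack([s[100:380,90:470],cv2.absdiff(s,s0)[100:380,90:470]]))
cv2.imwrite('pics/f7.png',np.hstack(a))
```

```text
TCP holder mm [532.4 106.6 329. ] F holder [-0.  -1.6  0.7] gap -0.0003 t 24.5
scene {'reagent': [(0.55, [369.0, 200.0, 407.0, 251.0])], 'amber': [(0.62, [337.0, 247.0, 368.0, 283.0])], 'tipbox': [(0.92, [274.0, 297.0, 337.0, 367.0])], 'notebook': [(0.97, [100.0, 149.0, 175.0, 217.0])]}
top {'reagent': [(0.57, [182.0, 207.0, 210.0, 231.0])], 'amber': [(0.56, [211.0, 172.0, 230.0, 194.0])], 'tipbox': [], 'notebook': [(0.66, [376.0, 195.0, 439.0, 272.0])]}
```

View pics/f7.png

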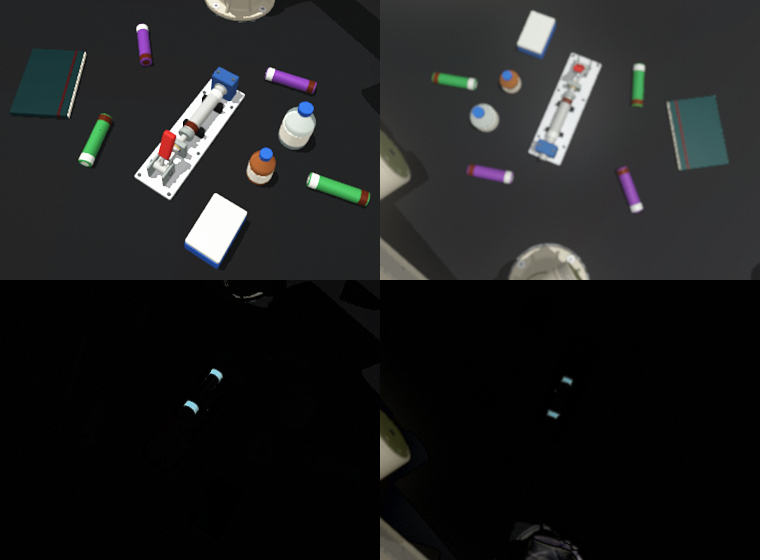

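The before/after difference shows only the swapped collars and the arm itself. The lever, heads and bystanders have not changed.

```bash
python3 -c "
from workcell import env
print(env.hand_in())"
```

```text
the job is handed in; nothing more can be done
None
```

I turned the cartridge end for end and clamped it again, and the job is handed in. Its fresh white end now faces the blue inlet head, and the lever is shut at its stop.

**What was done:**
- I pushed the red lever back until its stop was felt, at about 8 N.
- I gripped the steel cartridge in the middle at 50 N, lifted it 11 cm and turned it 180°. The green and purple look-alikes stayed where they were.
- I lowered it into the V blocks until contact showed on the wrist force, then let go, so it was not dropped.
- I pushed the lever over in 1 mm steps until it stopped moving, at about 7 N. The arm then moved well clear.

**Last checks:**
- Before/after pictures from both fixed cameras differ only in the swapped collars and the arm. The lever and heads look exactly as they did when first clamped, and the bottles, tip box, notebook and look-alikes have not moved.
- About 25 of the 66 s were used.

**Disagreements:**
- The shut stop came about 4–5 mm further along than I had calculated. I relied on the force and the matching pictures instead.
- My height estimates for the cartridge from pairs of views were too scattered to use, because the points were picked by eye. The heights in the text fitted the contact forces when gripping and placing.
- In the last check the network did not find the tip box in the top view. It found it in the scene view, and the difference picture shows it unmoved.

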